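# Clear the incense grinder's chute slide, then hold its bayonet lid at half twist

### The arm

A 7-joint arm with a two-finger parallel gripper is mounted at the origin on the work surface. World frame = base frame: x ahead of the robot, y to its left, z up, the work surface at z = 0. Lengths are in m, angles in degrees, forces in N, time in s.
With the tool pointing down it reaches from about 0.425 to 0.875 m from the base axis. Payload 4.7 kg.
Tool frame: the origin (TCP) lies on the mounting face of the last link; the fingertips stand 182 mm ahead of it and the grasp point (between the pads) lies 164 mm ahead of it; z points along the fingers, y is the line along which they close (so a half turn about z gives the same grasp; the last joint's range is limited). The gripper opens to 87 mm and grips with 3 to 60 N. Pads are 19 mm wide; open, the fingers measure 117 mm over their backs; the gripper's body (75 mm by 190 mm) begins 51 mm behind the grasp point.
Start: joints at [-73.562, 18.392, -4.016, 83.108, 1.295, 78.541, -3.26], TCP at [0.175, 0.626, 0.405] pointing down, gripper open.
Joint ranges: [-163.93, 163.93], [-17.29, 119.83], [-79.2, 71.16], [3.27, 140.29], [-89.18, 269.18], [5.43, 117.66], [-154.24, 154.24]. Speed limits (degrees/s): [147.25, 147.25, 180, 180, 180, 180, 180].

### API

Orientations are given as [roll, pitch, yaw] about the fixed x, y, z axes, in that order (R = Rz(yaw) Ry(pitch) Rx(roll)).
In Python, from cell import env gives the robot as it stands.
- The arm moves only by the tool servo_tool, never from a script. Its argument "plan" is a list of rows, each an object with "xyz": the shift along the tool's x, y, z in cm, a list of three; "twist": the turn, a rotation vector about the tool's x, y, z in degrees, a list of three; "jaw": the closure, from 0 (fully open) to 1 (shut). In form: [{"xyz": [x, y, z], "twist": [wx, wy, wz], "jaw": jaw}, ...]. A call has 1 to 10 rows; each row is the pose to reach, as a shift and turn from the pose commanded when the call began, along the tool's axes at that moment; what a row does not reach only later rows make up. A row lasts 1/12 s, in which the tool goes at most 41.7 mm and 7.16 degrees, less where a joint would pass 70% of its speed; a pose out of reach is approached as far as the arm can. A call with a gripper value outside its range is refused whole. The fingers move at their own pace and stop on an object; "newtons" is the grip in N (left out, the last holds). Time passes only in rows, so rows that repeat a pose let the fingers close. It gives the time, the measured TCP pose, the force, the opening and the grip force at its end, in the units of the state.
- env.get_obs(): the state, without advancing time (a new reading comes with each control period).
- env.read_camera(name): name is "side" or "top"; returns a dict with "img" (384x512x3 uint8, red, green, blue), "camera_matrix" (3x3 intrinsics, pixels), "R" (3x3) and "t" (3): a world point X has camera coordinates R X + t. Camera axes: x right, y down, z forward; pixel columns grow to the right and rows downward; lengths in m; the calibration is good to about 2 mm. A picture is of the moment at which its call begins. There is no depth.
- env.sign_off(): hands the job in; it is judged then, once.
The state is a dict: "time_s": time; "qpos": joint angles; "joint_velocities": joint speeds; "effort": joint torques, N m; "tool_pos": TCP position; "tool_rot": TCP orientation; "force": force on the tool from outside, world axes, zero at the start; "wrist_torque": the same for the moment, N m; "grip_width": finger opening in m; "grasp_force": force on a finger pad.
Only numpy, scipy, OpenCV 4.12 (cv2) and the standard library are available. Lean on these libraries where they do the work, as an engineer would, in place of code of your own. Each camera call takes 0.05 s, during which the arm holds its last target. There are 200 camera calls.

### The job

Get the incense grinder going: pull its chute knob all the way out and push it fully home again, then pick up the loose bayonet lid, set it fully down into the grinder with its lugs through the two slots, and twist it clockwise (seen from above) to the orange run mark, halfway to the red lock mark, never on into the lock click. The mill runs only while the lid is held against its return spring, so finish with the lid still gripped and held still at the orange mark; do not let go, and leave the other things on the board where they are.

Things in the scene. Friction and masses are not known exactly. Their poses are not given: they have to be found in the camera images.
- grinder: Incense grinder fixed to the board: white round body 96 mm across, bayonet collar 89 mm across on top, its top face 75 mm above the board. Origin: centre of its underside; z up; the chute knob sticks out along its -x. Two entry slots 16 mm wide open through the collar's 5 mm lip at +x and -x, out to 37 mm from the axis; the bore is 54 mm wide.
- mouth (a point): Centre of the collar's mouth on the grinder's axis, 75 mm above the board; axes as the grinder's. Below the lip the lugs turn only clockwise from above (negative about z), from the slots: 5 degrees of play to the sprung ring, orange run mark at 35 degrees, click resistance from about 45, red lock mark at 70, hard stop at 75.
- slide (a joint): How far the chute knob is pulled out along the grinder's -x, in m: 0 fully home, 0.030 fully out. A sprung detent keeps it at either end; leaving an end takes a pull or push of about 12 N.
- knob_grip (a point): Centre of the black round chute knob, a lying cylinder 24 mm across, 22 mm long, its axis along the grinder's x, 38 mm above the board; when home, 75 mm from the grinder's axis (12 mm free between knob and body, only an 11 mm rod there). Moves with the knob; axes as the grinder's. Pinch it from above across its diameter (grinder's y).
- ring (a joint): Turn of the sprung ring under the collar, rad: 0 at rest, growing as the lugs push it clockwise. About 0.09 less than the lid's twist from the slots (0.52 at the orange mark). Spring: 0.05 N m at rest, 0.10 N m at the mark.
- lid: Loose lid, about 0.12 kg, standing on its plug. Origin: centre of its underside; z up. Plug 48 mm across, 12 mm high, foot bevelled; two orange lugs 10 mm wide, 5 mm high at its foot along +x and -x, to 33.5 mm from the axis; black flange 62 mm across, 12 to 18 mm up; grip bar on top. Either way round fits. Fully down, the flange lies on the collar and the origin is 63 mm above the board.
- lid_grip (a point): Middle of the lid's black grip bar, on its axis 36 mm above the underside; axes as the lid's. The bar is 50 mm long along x (in line with the lugs, orange line on top), 14 mm thick along y, from 18 to 48 mm above the underside. Pinch it from above across the thickness.
- incense_holder: Bystander: grey ceramic incense holder, a dish 80 mm across, 30 mm high with a small cone. Origin: centre of its underside.
- comb: Bystander: blue plastic comb lying flat, 160 x 29 x 5 mm, long along its x. Origin: centre of its underside.
- torch: Bystander: orange torch standing on its head, 51 mm across, 130 mm high. Origin: centre of its underside.
- tin: Bystander: small round tin, 60 mm across, 70 mm high. Origin: centre of its underside.
- cup: Bystander: blue ceramic mug, 72 mm across, 75 mm high, handle along its +y. Origin: centre of its underside.
- cabinet_door0_handle (a point): Bystander: the brass knob on the door of the white-painted miniature cabinet (160 mm deep, 220 mm wide, 260 mm high, fixed on the left side of the board, a steel spring clamp on its edge); the door swings freely on an upright hinge and stands ajar.
There are look-alikes about, which are no part of the job. What is shaped like the lid but blue or purple is not meant.

How it is judged:
By the outcome, as a careful person would: the job done as asked, in the order asked, and still so for the second after the job is handed in, while the arm keeps its last pose, push and grip.
It also fails if it takes over 64 s, if anything falls off the work surface, if the arm or the gripper's body presses on something with over 40 N, if the wrist force passes 120 N, or if a joint passes its speed limit or range.

## Working session

There is one attempt and no reset: what is moved stays moved. The work goes in short steps, Python scripts to look and compute and a tool call to move; the robot and the scene stay as the last step left them, time stands still between calls to the robot, and variables do not carry over. Pictures are saved under pics/ and viewed, at most 10 in all, crops included, and the job is handed in when it is done.

Besides the shell and the picture viewer there is one more tool, called after "Emit:" by a JSON object that holds its "op" and its "data", one argument or row to a line. servo_tool: Moves the arm, as the interface text tells. Its arguments: {"type":"object","properties":{"plan":{"type":"array","items":{"type":"object","properties":{"xyz":{"type":"array","items":{"type":"number"}},"twist":{"type":"array","items":{"type":"number"}},"jaw":{"type":"number"}}}},"newtons":{"type":"number"}},"required":["plan"]}

```bash
mkdir -p pics; ls; cat > h.py <<'E'
import numpy as np,cv2
from cell import env
def cam(n):
    d=env.read_camera(n); return d['img'],np.array(d['camera_matrix']),np.array(d['R']),np.array(d['t']).ravel()
def plane(c,uv,z):
    _,K,R,t=c; d=R.T@np.linalg.inv(K)@np.array([uv[0],uv[1],1.]); o=-R.T@t
    return o+d*(z-o[2])/d[2]
def proj(c,X):
    _,K,R,t=c; p=K@(R@np.array(X)+t); return p[:2]/p[2]
def save(img,f,s=1): cv2.imwrite('pics/'+f,cv2.resize(img[:,:,::-1],None,fx=s,fy=s,interpolation=cv2.INTER_CUBIC))
E
python3 - <<'E'
from h import *
a=cam('top');b=cam('side')
save(a[0],'top0.png',1.5);save(b[0],'side0.png',1.5)
for c in(a,b): print(c[1],-c[2].T@c[3],c[2])
o=env.get_obs();print(o)
E
```

```text
pics
[[372.09021754   0.         259.4382973 ]
 [  0.         372.09021754 192.21948489]
 [  0.           0.           1.        ]] [0.48651728 0.02780925 1.3536936 ] [[-0.026186   -0.99958019 -0.0123992 ]
 [-0.99560808  0.02719317 -0.08958285]
 [ 0.08988242  0.00999892 -0.99590219]]
[[412.44268013   0.         254.36033779]
 [  0.         412.44268013 188.65230105]
 [  0.           0.           1.        ]] [0.52396564 1.39868611 1.04917852] [[-9.97913632e-01 -6.45591536e-02  7.05800286e-04]
 [-3.65042049e-02  5.55174118e-01 -8.30932694e-01]
 [ 5.32524693e-02 -8.29224827e-01 -5.56372501e-01]]
{'time_s': 0.1, 'qpos': array([-73.55969116,  18.43390987,  -4.01705169,  83.16729779,
         1.2979956 ,  78.53807944,  -3.26219236]), 'joint_velocities': array([-0.02947671, -0.07134504, -0.01951004, -0.13867492, -0.07284344,
       -0.04959714, -0.01127727]), 'effort': array([ 2.51465127e-05, -4.92572594e+01, -4.05837838e-01, -3.13399637e+01,
       -6.41765655e-02,  3.95928172e-02,  8.24901099e-05]), 'tool_pos': array([0.17513081, 0.62578309, 0.40378645]), 'tool_rot': array([-1.79906113e+02,  7.73721658e-03,  1.64369126e+02]), 'force': array([-0.61397002,  0.1000747 , -0.11515048]), 'wrist_torque': array([-0.00847406, -0.02931532,  0.00774528]), 'grasp_force': 0.0, 'grip_width': 0.08687810896610129}
```

View pics/top0.png

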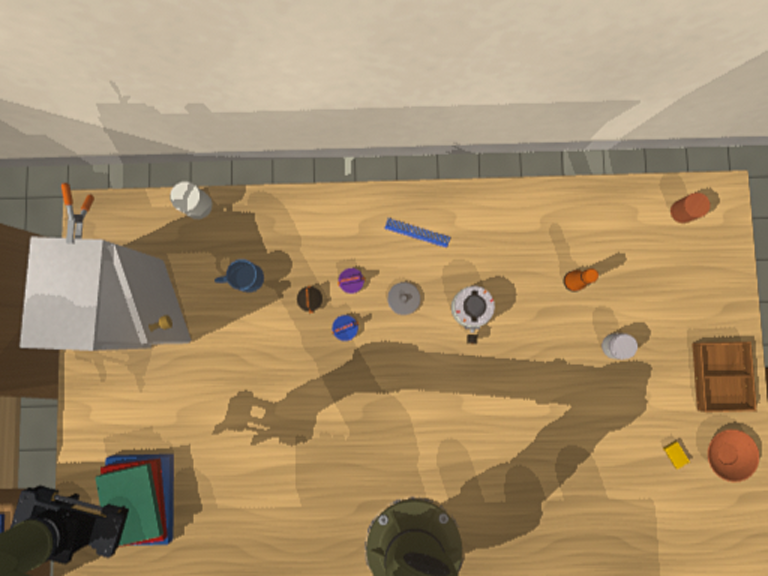

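View pics/side0.png

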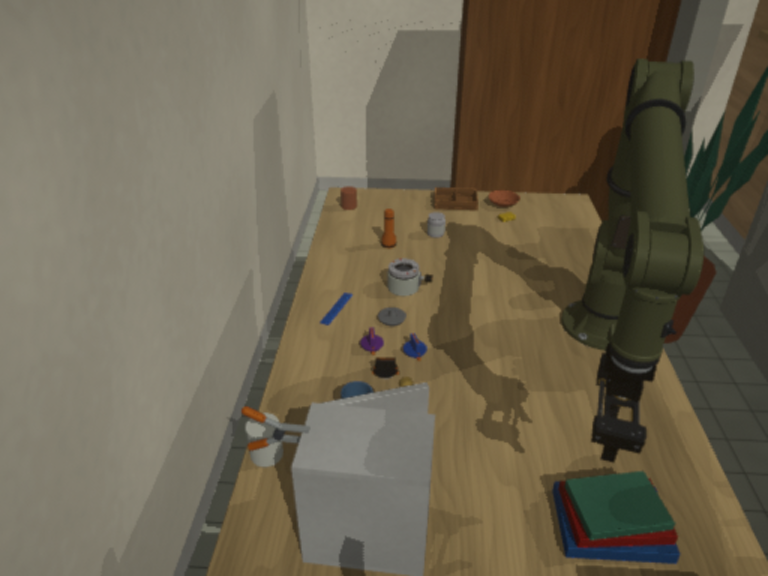

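Black lid with an orange bar line is at about (310,298) in the 1.5x top view, and it fits the description. The purple one (350,280) and the blue one (345,327) are look-alikes. The grinder is at (473,307) with its knob at (472,339), toward the robot. I'll confirm with a crop and measure.

```bash
python3 - <<'E'
from h import *
a=cam('top');b=cam('side')
im=a[0];save(im[165:250,190:345],'crop1.png',5)
hsv=cv2.cvtColor(im,cv2.COLOR_RGB2HSV)
def pts(m,x0,x1,y0,y1):
    k=np.zeros(m.shape,bool);k[y0:y1,x0:x1]=1
    return np.argwhere(m&k)[:,::-1].astype(float)
H,S,V=[hsv[:,:,i].astype(int) for i in range(3)]
orange=(H<14)&(S>130)&(V>90)
p=pts(orange,195,220,187,212);print(len(p),p.mean(0),V[190:208,198:216].min())
P=np.array([plane(a,q,.048)[:2] for q in p]);c=P.mean(0);u,s,vt=np.linalg.svd(P-c);print('bar line',c,np.degrees(np.arctan2(vt[0,1],vt[0,0])),s)
dark=(V<75)
p=pts(dark,195,220,187,212);print('lid dark',len(p),p.mean(0),p.min(0),p.max(0))
# black flange z .018
for nm,q,z in(('flange',(p.min(0)+p.max(0))/2,.018),):print(nm,plane(a,q,z))
p=pts(dark,306,325,217,235);print('knob',len(p),p.mean(0),p.min(0),p.max(0),plane(a,p.mean(0),.05)); 
p=pts(dark,300,330,192,216);print('bore',len(p),p.mean(0),p.min(0),p.max(0),plane(a,p.mean(0),.07))
w=(V>150)&(S<60);p=pts(w,295,335,183,223);print('white',len(p),p.min(0),p.max(0),plane(a,(p.min(0)+p.max(0))/2,.07))
save(b[0][165:260,235:300],'crop2.png',6)
E
```

```text
29 [205.         199.65517241] 45
bar line [0.58332273 0.23337217] -173.7095330590942 [0.09905017 0.01595338]
lid dark 175 [206.53142857 198.78857143] [198. 191.] [214. 206.]
flange [0.58959978 0.23442713 0.018     ]
knob 29 [314.4137931  225.24137931] [312. 223.] [317. 228.] [ 0.48347902 -0.14754914  0.05      ]
bore 68 [315.70588235 203.69117647] [310. 194.] [323. 213.] [ 0.55737435 -0.15222093  0.07      ]
white 366 [301. 191.] [329. 221.] [ 0.54947851 -0.14947719  0.07      ]
```

View pics/crop1.png

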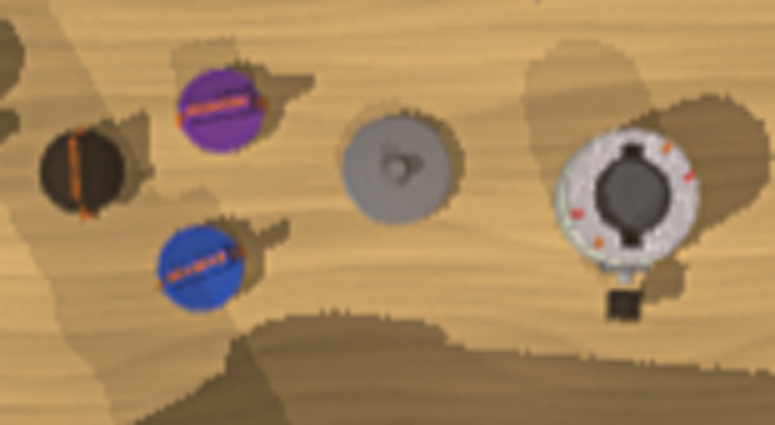

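The crop confirms it: the black lid is at about px (205,199) with its bar nearly along world x. The grinder bore is at px (316,204), with the slots and knob toward -x. Now subpixel measurement.

```bash
cat >> h.py <<'E'
from scipy.spatial.transform import Rotation as Rn
def goto(x,y,z,yaw):
    "shift (cm) and twist (deg) from present pose to tool-down pose with grasp point at x,y,z"
    o=env.get_obs();R0=Rn.from_euler('xyz',o['tool_rot'],degrees=True);R1=Rn.from_euler('xyz',[180,0,yaw],degrees=True)
    p=np.array([x,y,z+.164])
    return np.round(R0.inv().apply(p-o['tool_pos'])*100,2),np.round((R0.inv()*R1).as_rotvec(degrees=True),2)
def up(c,x0,x1,y0,y1,f=8):
    return cv2.resize(c[0][y0:y1,x0:x1],None,fx=f,fy=f,interpolation=cv2.INTER_CUBIC), lambda q:((np.array(q,float)+.5)/f-.5)+[x0,y0]
def blob(m,near):
    n,l,st,ce=cv2.connectedComponentsWithStats(m.astype(np.uint8)); 
    i=1+np.argmin([np.hypot(*(ce[k]-near))+(1e4 if st[k,4]<100 else 0) for k in range(1,n)]); return (l==i).astype(np.uint8)
E
python3 - <<'E'
from h import *
a=cam('top');b=cam('side')
# grinder: bore+slots dark blob
im,f=up(a,298,334,186,236); g=im.max(2)
m=blob(g<115,(145,144));M=cv2.moments(m,True)
c=(M['m10']/M['m00'],M['m01']/M['m00']);print('bore',f(c),plane(a,f(c),.073),m.sum()/64, cv2.boundingRect(m))
ct=max(cv2.findContours(m,0,1)[0],key=cv2.contourArea)[:,0]
top=ct[ct[:,1]<ct[:,1].min()+6].mean(0);bot=ct[ct[:,1]>ct[:,1].max()-6].mean(0)
T,B=plane(a,f(top),.075),plane(a,f(bot),.075);print('slots',T,B,(T+B)/2,np.linalg.norm(T-B),np.degrees(np.arctan2(*(T-B)[[1,0]])))
k=blob(g<90,(135,320));r=cv2.minAreaRect(max(cv2.findContours(k,0,1)[0],key=cv2.contourArea));print('knob',f(r[0]),r[1:],plane(a,f(r[0]),.045))
# lid
im,f=up(a,190,222,184,214);hs=cv2.cvtColor(im,cv2.COLOR_RGB2HSV)
m=blob(im.max(2)<80,(125,118));ct=max(cv2.findContours(m,0,1)[0],key=cv2.contourArea)
e=cv2.minEnclosingCircle(cv2.convexHull(ct));print('lid',f(e[0]),e[1]/8,plane(a,f(e[0]),.018))
o=(hs[:,:,0]<16)&(hs[:,:,1]>130)&(hs[:,:,2]>90);o=blob(o,(125,118));p=np.argwhere(o)[:,::-1];print('orange px',f(p.min(0)),f(p.max(0)))
p=p[(p[:,1]<p[:,1].min()+.75*np.ptp(p[:,1]))]
P=np.array([plane(a,f(q),.048)[:2] for q in p]);u,s,vt=np.linalg.svd(P-P.mean(0),full_matrices=False);print('bar',P.mean(0),vt[0],np.ptp(P@vt[0]))
im,f=up(b,235,300,165,260,6);print(plane(b,(0,0),0)[:0])
for nm,X in(('mouth',(.557,-.152,.075)),('knob',(.483,-.1475,.038)),('bar',(.586,.234,.048))):print(nm,'side px',proj(b,X))
save(b[0][165:260,235:300],'crop3.png',6)
print(goto(.35,.35,.24,177),goto(.483,-.1475,.12,177))
E
```

```text
bore [316.03890263 203.62798743] [ 0.55739547 -0.15295198  0.073     ] 206.921875 (88, 61, 122, 168)
slots [ 0.59243128 -0.15415019  0.075     ] [ 0.52209461 -0.15090859  0.075     ] [ 0.55726295 -0.15252939  0.075     ] 0.07041132309973226 -2.638717635655459
knob [314.69462967 225.50756073] ((52.947689056396484, 42.628623962402344), 1.6846843957901) [ 0.48251512 -0.14916519  0.045     ]
lid [203.8125 198.9375] 7.550881385803223 [0.58823254 0.24234664 0.018     ]
orange px [203.1875 189.9375] [206.9375 204.6875]
bar [0.59780988 0.23507518] [-0.99830257  0.05824076] 0.03913706488129387
[]
mouth side px [269.34154263 176.78826959]
knob side px [285.69555639 184.91728643]
bar side px [257.76004598 238.12100915]
(array([-24.27, -21.86,   0.05]), array([ -0.03,  -0.  , -12.63])) (array([-50.49, -66.18,  12.08]), array([ -0.03,  -0.  , -12.63]))
```

View pics/crop2.png

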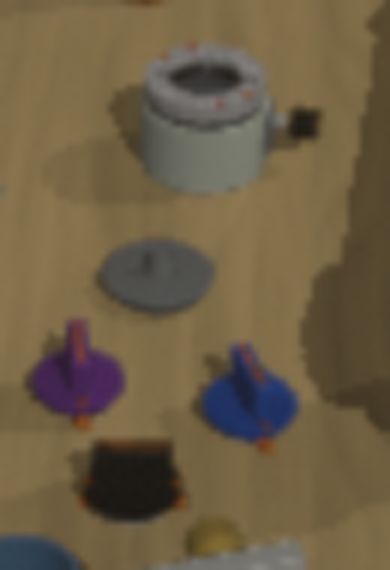

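Emit:
{"op": "servo_tool", "data": {
  "plan": [
    {"xyz":[-3,-2.7,0],"twist":[0,0,-2],"jaw":0},
    {"xyz":[-6,-5.5,0],"twist":[0,0,-4],"jaw":0},
    {"xyz":[-9,-8.2,0],"twist":[0,0,-6],"jaw":0},
    {"xyz":[-12,-11,0],"twist":[0,0,-8],"jaw":0},
    {"xyz":[-15,-13.7,0],"twist":[0,0,-10],"jaw":0},
    {"xyz":[-18,-16.4,0],"twist":[0,0,-12],"jaw":0},
    {"xyz":[-21,-19.2,0],"twist":[0,0,-12.6],"jaw":0},
    {"xyz":[-24,-21.8,0],"twist":[0,0,-12.6],"jaw":0},
    {"xyz":[-26,-25,0],"twist":[0,0,-12.6],"jaw":0},
    {"xyz":[-28,-28,0],"twist":[0,0,-12.6],"jaw":0}
  ]
}}

```text
time_s: 1.13
tool_pos: [0.3701, 0.2786, 0.4049]
tool_rot: [180.0, 0.0, 176.9]
force: [-0.2, 0.5, 0.7]
grip_width: 0.0868
grasp_force: 0.0
```

```bash
python3 - <<'E'
from h import *
o=env.get_obs();print(o['time_s'],o['tool_pos'],o['tool_rot'],o['qpos'],goto(.4815,-.149,.13,177.3))
E
```

```text
1.1333 [0.37010962 0.27857895 0.40486227] [1.79982944e+02 1.36987625e-02 1.76901833e+02] [-50.83656408  -4.78733591  10.03113135 108.71967706   0.85566665
  75.97460916  45.85504184] (array([-13.43, -42.1 ,  11.08]), array([ 0.02,  0.01, -0.4 ]))
```

Emit:
{"op": "servo_tool", "data": {
  "plan": [
    {"xyz":[-1.3,-3.5,0],"twist":[0,0,0],"jaw":0.2},
    {"xyz":[-2.6,-7,0],"twist":[0,0,0],"jaw":0.4},
    {"xyz":[-4,-10.5,0],"twist":[0,0,0],"jaw":0.4},
    {"xyz":[-5.3,-14,0],"twist":[0,0,-0.4],"jaw":0.4},
    {"xyz":[-6.6,-17.5,0],"twist":[0,0,-0.4],"jaw":0.4},
    {"xyz":[-8,-21,1],"twist":[0,0,-0.4],"jaw":0.4},
    {"xyz":[-9.2,-25,2],"twist":[0,0,-0.4],"jaw":0.4},
    {"xyz":[-10.5,-29,3],"twist":[0,0,-0.4],"jaw":0.4},
    {"xyz":[-11.8,-33,4],"twist":[0,0,-0.4],"jaw":0.4},
    {"xyz":[-12.8,-37,6],"twist":[0,0,-0.4],"jaw":0.4}
  ]
}}

```text
time_s: 1.97
tool_pos: [0.4769, -0.0903, 0.3496]
tool_rot: [180.0, 0.3, 177.4]
force: [1.1, 0.4, 0.2]
grip_width: 0.0523
grasp_force: 0.0
```

Emit:
{"op": "servo_tool", "data": {
  "plan": [
    {"xyz":[-0.5,-3,2],"twist":[0,0,0],"jaw":0.4},
    {"xyz":[-0.6,-5.1,5],"twist":[0,0,0],"jaw":0.4},
    {"xyz":[-0.6,-5.1,5],"twist":[0,0,0],"jaw":0.4},
    {"xyz":[-0.6,-5.1,5],"twist":[0,0,0],"jaw":0.4}
  ]
}}

```text
time_s: 2.3
tool_pos: [0.4788, -0.1401, 0.2969]
tool_rot: [-180.0, -0.2, 177.2]
force: [0.3, 0.5, 0.8]
grip_width: 0.0521
grasp_force: 0.0
```

```bash
python3 - <<'E'
from h import *
o=env.get_obs();print(o['time_s'],o['tool_pos'],o['tool_rot'],o['qpos'],o['force'],goto(.4815,-.149,.038,177.3))
b=cam('side');im=b[0];save(im[130:215,230:320],'crop4.png',6)
E
```

```text
2.3 [ 0.47884215 -0.14007545  0.29692927] [-179.97072781   -0.20283496  177.17565785] [-27.16052116   5.29289002  42.6635829  113.11093456  -3.93337806
  63.23821767 104.34201935] [0.31485095 0.54391243 0.80775424] (array([-0.34, -0.87,  9.49]), array([-0.03, -0.2 , -0.12]))
```

View pics/crop4.png

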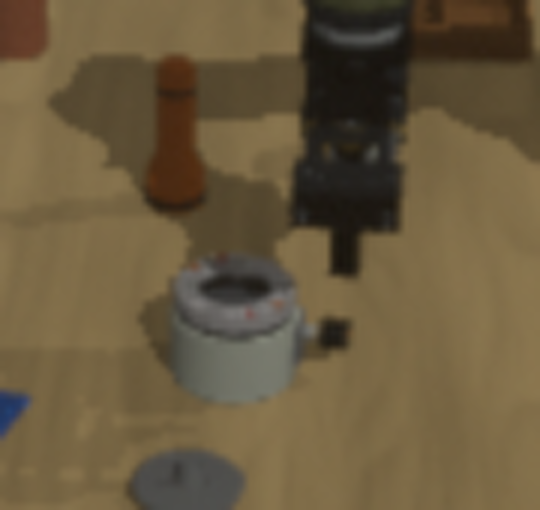

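The fingers stand above the knob (crop px 345,265 over knob 335,333). Lowering to it.

Emit:
{"op": "servo_tool", "data": {
  "plan": [
    {"xyz":[-0.3,-0.9,2],"twist":[0,0.2,0],"jaw":0.4},
    {"xyz":[-0.3,-0.9,4.5],"twist":[0,0.2,0],"jaw":0.4},
    {"xyz":[-0.3,-0.9,7],"twist":[0,0.2,0],"jaw":0.4},
    {"xyz":[-0.3,-0.9,8.5],"twist":[0,0.2,0],"jaw":0.4},
    {"xyz":[-0.3,-0.9,9.4],"twist":[0,0.2,0],"jaw":0.4},
    {"xyz":[-0.3,-0.9,9.4],"twist":[0,0.2,0],"jaw":0.4},
    {"xyz":[-0.3,-0.9,9.4],"twist":[0,0.2,0],"jaw":0.4}
  ]
}}

```text
time_s: 2.93
tool_pos: [0.4832, -0.1474, 0.2052]
tool_rot: [180.0, -0.1, 177.5]
force: [0.9, -0.4, -0.3]
grip_width: 0.0522
grasp_force: 0.0
```

Emit:
{"op": "servo_tool", "data": {
  "plan": [
    {"xyz":[0,0,0],"twist":[0,0,0],"jaw":0.6},
    {"xyz":[0,0,0],"twist":[0,0,0],"jaw":0.8},
    {"xyz":[0,0,0],"twist":[0,0,0],"jaw":1},
    {"xyz":[0,0,0],"twist":[0,0,0],"jaw":1},
    {"xyz":[0,0,0],"twist":[0,0,0],"jaw":1},
    {"xyz":[0,0,0],"twist":[0,0,0],"jaw":1}
  ],
  "newtons": 40
}}

```text
time_s: 3.43
tool_pos: [0.4824, -0.149, 0.2047]
tool_rot: [-179.9, -0.1, 177.4]
force: [-0.2, -1.9, 0.7]
grip_width: 0.0232
grasp_force: 40.0
```

```bash
python3 - <<'E'
from h import *
o=env.get_obs();print(o,goto(.4815,-.149,.038,177.3))
E
```

```text
{'time_s': 3.4333, 'qpos': array([-23.35279156,  14.95657748,  41.6537289 , 116.83932455,
       -12.32349112,  52.63491603, 112.24513222]), 'joint_velocities': array([ 0.07476133,  0.14959945, -0.16479454, -0.05366723, -0.96534091,
        0.19029321, -0.0888421 ]), 'effort': array([-8.03336967e-01, -3.04767394e+01,  4.19395790e+00, -2.41484177e+01,
       -1.72259104e-01,  3.09388340e-01, -2.43016973e-02]), 'tool_pos': array([ 0.48243675, -0.14904133,  0.20468734]), 'tool_rot': array([-1.79922066e+02, -1.38436746e-01,  1.77350334e+02]), 'force': array([-0.15728846, -1.88359144,  0.73014797]), 'wrist_torque': array([-0.45788615, -0.09522172,  0.01423887]), 'grasp_force': 39.98982131481171, 'grip_width': 0.023183830476851675} (array([0.09, 0.  , 0.27]), array([-0.08, -0.14,  0.05]))
```

Emit:
{"op": "servo_tool", "data": {
  "plan": [
    {"xyz":[0.3,0,0],"twist":[0,0,0],"jaw":1},
    {"xyz":[0.7,0,0],"twist":[0,0,0],"jaw":1},
    {"xyz":[1.1,0,0],"twist":[0,0,0],"jaw":1},
    {"xyz":[1.5,0,0],"twist":[0,0,0],"jaw":1},
    {"xyz":[1.9,0,0],"twist":[0,0,0],"jaw":1},
    {"xyz":[2.3,0,0],"twist":[0,0,0],"jaw":1},
    {"xyz":[2.7,0,0],"twist":[0,0,0],"jaw":1},
    {"xyz":[3.0,0,0],"twist":[0,0,0],"jaw":1},
    {"xyz":[3.15,0,0],"twist":[0,0,0],"jaw":1},
    {"xyz":[3.15,0,0],"twist":[0,0,0],"jaw":1}
  ]
}}

```text
time_s: 4.27
tool_pos: [0.4518, -0.1473, 0.2049]
tool_rot: [-179.9, 0.1, 177.3]
force: [5.7, -6.0, -4.8]
grip_width: 0.023
grasp_force: 40.0
```

Emit:
{"op": "servo_tool", "data": {
  "plan": [
    {"xyz":[0.1,0,0],"twist":[0,0,0],"jaw":1},
    {"xyz":[0.1,0,0],"twist":[0,0,0],"jaw":1},
    {"xyz":[0.1,0,0],"twist":[0,0,0],"jaw":1}
  ]
}}

```text
time_s: 4.52
tool_pos: [0.4515, -0.1473, 0.205]
tool_rot: [-179.9, 0.2, 177.4]
force: [8.5, -5.1, -6.1]
grip_width: 0.0231
grasp_force: 40.0
```

```bash
python3 - <<'E'
from h import *
print(env.get_obs()['force'])
a=cam('top');save(a[0][180:250,280:350],'crop5.png',8)
im,f=up(a,298,334,186,250); g=im.max(2)
k=blob(g<90,(135,390));r=cv2.minAreaRect(max(cv2.findContours(k,0,1)[0],key=cv2.contourArea));print('dark',f(r[0]),r[1:])
E
```

```text
[ 8.54774882 -5.0676581  -6.13332538]
dark [315.5 233. ] ((263.0, 287.0), 90.0)
```

Emit:
{"op": "servo_tool", "data": {
  "plan": [
    {"xyz":[0.2,0,0],"twist":[0,0,0],"jaw":1},
    {"xyz":[0.4,0,0],"twist":[0,0,0],"jaw":1},
    {"xyz":[0.4,0,0],"twist":[0,0,0],"jaw":1},
    {"xyz":[0.4,0,0],"twist":[0,0,0],"jaw":1}
  ]
}}

```text
time_s: 4.9
tool_pos: [0.45, -0.1469, 0.2053]
tool_rot: [-179.8, 0.7, 177.4]
force: [19.0, -6.6, -19.0]
grip_width: 0.0231
grasp_force: 40.0
```

At the outer stop (19 N). Pushing home.

Emit:
{"op": "servo_tool", "data": {
  "plan": [
    {"xyz":[-0.5,0,0],"twist":[0,0,0],"jaw":1},
    {"xyz":[-0.9,0,0],"twist":[0,0,0],"jaw":1},
    {"xyz":[-1.3,0,0],"twist":[0,0,0],"jaw":1},
    {"xyz":[-1.7,0,0],"twist":[0,0,0],"jaw":1},
    {"xyz":[-2.1,0,0],"twist":[0,0,0],"jaw":1},
    {"xyz":[-2.5,0,0],"twist":[0,0,0],"jaw":1},
    {"xyz":[-2.9,0,0],"twist":[0,0,0],"jaw":1},
    {"xyz":[-3.3,0,0],"twist":[0,0,0],"jaw":1},
    {"xyz":[-3.7,0,0],"twist":[0,0,0],"jaw":1},
    {"xyz":[-3.8,0,0],"twist":[0,0,0],"jaw":1}
  ]
}}

```text
time_s: 5.73
tool_pos: [0.4832, -0.1491, 0.2044]
tool_rot: [-180.0, -0.4, 177.3]
force: [-5.4, -4.9, 9.0]
grip_width: 0.0228
grasp_force: 40.0
```

Emit:
{"op": "servo_tool", "data": {
  "plan": [
    {"xyz":[-0.2,0,0],"twist":[0,0,0],"jaw":1},
    {"xyz":[-0.2,0,0],"twist":[0,0,0],"jaw":1},
    {"xyz":[-0.2,0,0],"twist":[0,0,0],"jaw":1}
  ]
}}

```text
time_s: 5.98
tool_pos: [0.4839, -0.1493, 0.2043]
tool_rot: [180.0, -0.6, 177.3]
force: [-8.7, -4.0, 12.4]
grip_width: 0.0232
grasp_force: 40.0
```

Emit:
{"op": "servo_tool", "data": {
  "plan": [
    {"xyz":[-0.3,0,0],"twist":[0,0,0],"jaw":1},
    {"xyz":[-0.3,0,0],"twist":[0,0,0],"jaw":1},
    {"xyz":[-0.3,0,0],"twist":[0,0,0],"jaw":1}
  ]
}}

```text
time_s: 6.23
tool_pos: [0.485, -0.1496, 0.204]
tool_rot: [179.9, -0.9, 177.3]
force: [-15.8, -3.4, 20.4]
grip_width: 0.0229
grasp_force: 40.0
```

Emit:
{"op": "servo_tool", "data": {
  "plan": [
    {"xyz":[0.3,0,0],"twist":[0,0,0],"jaw":1},
    {"xyz":[0.45,0,0],"twist":[0,0,0],"jaw":0.6},
    {"xyz":[0.45,0,0],"twist":[0,0,0],"jaw":0.4},
    {"xyz":[0.45,0,0],"twist":[0,0,0],"jaw":0.4},
    {"xyz":[0.45,0,0],"twist":[0,0,0],"jaw":0.4},
    {"xyz":[0.45,0,-2],"twist":[0,0,0],"jaw":0.4},
    {"xyz":[0.45,0,-5],"twist":[0,0,0],"jaw":0.4},
    {"xyz":[0.45,0,-8],"twist":[0,0,0],"jaw":0.4},
    {"xyz":[0.45,0,-11],"twist":[0,0,0],"jaw":0.4},
    {"xyz":[0.45,3,-14],"twist":[0,0,0],"jaw":0.4}
  ]
}}

```text
time_s: 7.07
tool_pos: [0.4854, -0.1232, 0.3454]
tool_rot: [-179.8, -0.2, 176.9]
force: [1.0, -1.1, 0.2]
grip_width: 0.0519
grasp_force: 0.0
```

```bash
python3 - <<'E'
from h import *
o=env.get_obs();print(o['time_s'],o['tool_pos'],o['qpos'],o['force'],goto(.588,.2355,.13,176.6))
b=cam('side')
im,f=up(b,275,297,176,196)
k=blob(im.max(2)<90,(85,70));M=cv2.moments(k,True);print('knob side',f((M['m10']/M['m00'],M['m01']/M['m00'])),proj(b,(.4824,-.149,.038)),proj(b,(.4774,-.149,.038)))
E
```

```text
7.0667 [ 0.48542054 -0.1232166   0.34535107] [-30.1930757    2.00264065  42.57927537 109.71665863  -1.25032225
  68.94870011  99.74167829] [ 1.01453518 -1.13506883  0.1645158 ] (array([-8.33, 36.39,  5.01]), array([-0.16, -0.16,  0.32]))
knob side [283.38975417 186.07882943] [285.83056055 184.738355  ] [286.95141721 184.77862494]
```

Emit:
{"op": "servo_tool", "data": {
  "plan": [
    {"xyz":[-0.9,4,0],"twist":[0,0,0],"jaw":0.4},
    {"xyz":[-1.8,8,0],"twist":[0,0,0],"jaw":0.4},
    {"xyz":[-2.7,12,0],"twist":[0,0,0],"jaw":0.4},
    {"xyz":[-3.6,16,0],"twist":[0,0,0],"jaw":0.4},
    {"xyz":[-4.5,20,0],"twist":[0,0,0],"jaw":0.4},
    {"xyz":[-5.4,24,0],"twist":[0,0,0],"jaw":0.4},
    {"xyz":[-6.4,28,0],"twist":[0,0,0.3],"jaw":0.4},
    {"xyz":[-7.3,32,1],"twist":[0,0,0.3],"jaw":0.4},
    {"xyz":[-8.3,36,3],"twist":[0,0,0.3],"jaw":0.4},
    {"xyz":[-8.3,36.4,4],"twist":[0,0,0.3],"jaw":0.4}
  ]
}}

```text
time_s: 7.95
tool_pos: [0.5846, 0.2503, 0.3009]
tool_rot: [179.8, -0.3, 177.7]
force: [-1.2, 0.9, -0.6]
grip_width: 0.0521
grasp_force: 0.0
```

```bash
python3 - <<'E'
from h import *
a=cam('top')
im,f=up(a,298,334,186,236); g=im.max(2)
k=blob(g<90,(135,320));r=cv2.minAreaRect(max(cv2.findContours(k,0,1)[0],key=cv2.contourArea));print('knob',f(r[0]),r[1:],plane(a,f(r[0]),.045))
m=blob(g<115,(145,144));M=cv2.moments(m,True)
c=(M['m10']/M['m00'],M['m01']/M['m00']);print('bore',f(c),plane(a,f(c),.075))
b=cam('side');save(b[0][190:260,220:300],'crop6.png',7)
o=env.get_obs();print(o['time_s'],o['tool_pos'],o['qpos'],o['force'],goto(.588,.2355,.036,176.6))
E
```

```text
knob [314.6875 225.5   ] ((41.0, 52.0), 90.0) [ 0.48254209 -0.14914135  0.045     ]
bore [316.03379402 203.61231585] [ 0.55733911 -0.15265432  0.075     ]
8.05 [0.58375916 0.24510604 0.29940212] [-47.15414754  21.83904356  27.58813034  93.71476617 -10.85000597
  67.65564429  70.43362889] [-0.37663289 -0.62033765 -0.04225634] (array([-0.56, -0.92,  9.94]), array([-0.13, -0.55,  0.85]))
```

View pics/crop6.png

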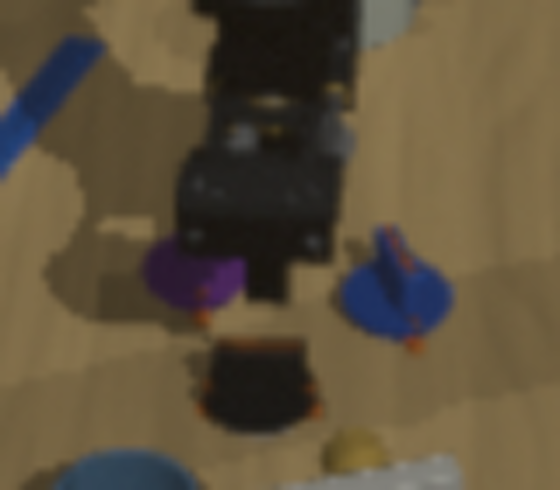

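The knob is back at its original pixel. The finger (crop px 268,285) hangs over the bar (262,345), so I'm descending.

Emit:
{"op": "servo_tool", "data": {
  "plan": [
    {"xyz":[-0.4,-0.9,1],"twist":[0,0,0.5],"jaw":0.4},
    {"xyz":[-0.5,-0.9,3],"twist":[0,0,0.6],"jaw":0.4},
    {"xyz":[-0.5,-0.9,5],"twist":[0,0,0.6],"jaw":0.4},
    {"xyz":[-0.5,-0.9,7],"twist":[0,0,0.6],"jaw":0.4},
    {"xyz":[-0.5,-0.9,7],"twist":[0,0,0.6],"jaw":0.4},
    {"xyz":[-0.5,-0.9,7],"twist":[0,0,0.6],"jaw":0.4},
    {"xyz":[-0.5,-0.9,7],"twist":[0,0,0.6],"jaw":0.4}
  ]
}}

```text
time_s: 8.63
tool_pos: [0.5908, 0.2301, 0.2351]
tool_rot: [180.0, -0.1, 176.3]
force: [0.4, 0.2, -0.2]
grip_width: 0.0522
grasp_force: 0.0
```

```bash
python3 - <<'E'
from h import *
o=env.get_obs();print(o['time_s'],o['tool_pos'],o['tool_rot'],o['force'],goto(.588,.2355,.037,176.6))
E
```

```text
8.6333 [0.59081812 0.23012089 0.23507989] [ 1.79960969e+02 -8.29378465e-02  1.76336246e+02] [ 0.39226326  0.16923029 -0.21443114] (array([0.31, 0.52, 3.41]), array([ 0.04, -0.08, -0.26]))
```

Emit:
{"op": "servo_tool", "data": {
  "plan": [
    {"xyz":[0.2,0.3,0.8],"twist":[0,0,-0.3],"jaw":0.4},
    {"xyz":[0.3,0.5,1.8],"twist":[0,0,-0.3],"jaw":0.4},
    {"xyz":[0.3,0.5,2.6],"twist":[0,0,-0.3],"jaw":0.4},
    {"xyz":[0.3,0.5,3.1],"twist":[0,0,-0.3],"jaw":0.4},
    {"xyz":[0.3,0.5,3.1],"twist":[0,0,-0.3],"jaw":0.4},
    {"xyz":[0.3,0.5,3.1],"twist":[0,0,-0.3],"jaw":0.4},
    {"xyz":[0.3,0.5,3.1],"twist":[0,0,-0.3],"jaw":0.4}
  ],
  "newtons": 15
}}

```text
time_s: 9.22
tool_pos: [0.5872, 0.2368, 0.2024]
tool_rot: [-180.0, -0.2, 176.8]
force: [-1.2, 0.5, -0.2]
grip_width: 0.0524
grasp_force: 0.0
```

Emit:
{"op": "servo_tool", "data": {
  "plan": [
    {"xyz":[0,0,0],"twist":[0,0,0],"jaw":0.6},
    {"xyz":[0,0,0],"twist":[0,0,0],"jaw":0.75},
    {"xyz":[0,0,0],"twist":[0,0,0],"jaw":0.85},
    {"xyz":[0,0,0],"twist":[0,0,0],"jaw":1},
    {"xyz":[0,0,0],"twist":[0,0,0],"jaw":1},
    {"xyz":[0,0,0],"twist":[0,0,0],"jaw":1}
  ],
  "newtons": 15
}}

```text
time_s: 9.72
tool_pos: [0.5872, 0.2369, 0.2026]
tool_rot: [180.0, -0.2, 176.8]
force: [-0.0, -0.7, 0.2]
grip_width: 0.0202
grasp_force: 0.0
```

```bash
python3 - <<'E'
from h import *
o=env.get_obs();print(o['time_s'],o['tool_pos'],o['tool_rot'],o['force'],o['grasp_force'],o['grip_width'])
b=cam('side');save(b[0][190:260,220:300],'crop7.png',7)
E
```

```text
9.7167 [0.58716751 0.23692235 0.20256245] [179.99383744  -0.19404655 176.77075599] [-0.01759805 -0.72843166  0.15758835] 0.0 0.020226178522419334
```

View pics/crop7.png

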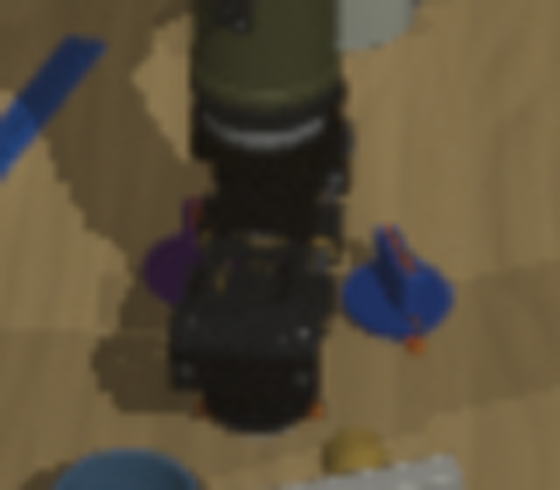

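Emit:
{"op": "servo_tool", "data": {
  "plan": [
    {"xyz":[0,0,0],"twist":[0,0,0],"jaw":1},
    {"xyz":[0,0,0],"twist":[0,0,0],"jaw":1},
    {"xyz":[0,0,0],"twist":[0,0,0],"jaw":1},
    {"xyz":[0,0,0],"twist":[0,0,0],"jaw":1}
  ],
  "newtons": 50
}}

```text
time_s: 10.1
tool_pos: [0.5871, 0.2367, 0.2025]
tool_rot: [-180.0, -0.2, 176.8]
force: [-0.4, -0.9, 1.3]
grip_width: 0.014
grasp_force: 50.0
```

```bash
python3 - <<'E'
from h import *
b=cam('side')
o=env.get_obs();print(o['time_s'],o['tool_pos'],o['tool_rot'],o['force'],o['grasp_force'],o['grip_width'])
# orange lugs in side view
im,f=up(b,240,275,238,256);hs=cv2.cvtColor(im,cv2.COLOR_RGB2HSV)
m=((hs[:,:,0]<12)&(hs[:,:,1]>140)&(hs[:,:,2]>90)).astype(np.uint8)
n,l,st,ce=cv2.connectedComponentsWithStats(m)
for i in range(1,n):
    if st[i,4]>40:print(st[i,4]/64,f(ce[i]))
for X in((.588,.2355),):
  for s in(-1,1):print(proj(b,(X[0]+s*.0325*.998,X[1]-s*.0325*.06+.004,.003)))
E
```

```text
10.15 [0.58711483 0.23673753 0.20247987] [-179.98669696   -0.21199697  176.76358764] [-1.09658549 -1.04295771  0.95776209] 49.982578698545694 0.013494631219101433
[265.70145614 248.96321942]
[248.49463711 247.4967618 ]
```

Emit:
{"op": "servo_tool", "data": {
  "plan": [
    {"xyz":[0,0,-1],"twist":[0,0,0],"jaw":1},
    {"xyz":[0,0,-3],"twist":[0,0,0],"jaw":1},
    {"xyz":[0,0,-6],"twist":[0,0,0],"jaw":1},
    {"xyz":[0,0,-9],"twist":[0,0,0],"jaw":1},
    {"xyz":[0,0,-12],"twist":[0,0,0],"jaw":1},
    {"xyz":[0,0,-12],"twist":[0,0,0],"jaw":1},
    {"xyz":[0,0,-12],"twist":[0,0,0],"jaw":1},
    {"xyz":[0,0,-12],"twist":[0,0,0],"jaw":1}
  ]
}}

```text
time_s: 10.82
tool_pos: [0.5872, 0.237, 0.3223]
tool_rot: [180.0, -0.2, 176.8]
force: [0.4, -0.3, -1.6]
grip_width: 0.0136
grasp_force: 50.0
```

```bash
python3 - <<'E'
from h import *
b=cam('side')
o=env.get_obs();p=o['tool_pos'];print(o['time_s'],p,o['tool_rot'],o['grasp_force'],o['grip_width'])
yaw=np.radians(o['tool_rot'][2]-180);d=np.array([np.cos(yaw),np.sin(yaw),0])
z=p[2]-.164-.040+.003
for s in(-1,1):print(s,proj(b,p*[1,1,0]+[0,0,z]+s*.0325*d))
c=proj(b,p*[1,1,0]+[0,0,z]).astype(int);x0,y0=c[0]-28,c[1]-25
im,f=up(b,x0,x0+56,y0,y0+45);hs=cv2.cvtColor(im,cv2.COLOR_RGB2HSV)
m=((hs[:,:,0]<13)&(hs[:,:,1]>150)&(hs[:,:,2]>70)).astype(np.uint8)
n,l,st,ce=cv2.connectedComponentsWithStats(m)
for i in range(1,n):
    if st[i,4]>60:print(st[i,4]/64,f(ce[i]))
save(b[0][y0:y0+45,x0:x0+56],'crop8.png',10);print(x0,y0)
print(goto(.5573,-.1525,.18,177.3))
E
```

```text
10.8667 [0.58694571 0.23693748 0.32134599] [-179.95515607   -0.30910375  176.7848359 ] 49.98183215036988 0.013739144109666777
-1 [266.55347583 223.96109207]
1 [248.59942848 222.58853373]
1.671875 [248.24707944 234.48306075]
1.546875 [278.57891414 238.52967172]
229 198
(array([  0.79, -39.05,  -2.23]), array([-0.04, -0.31, -0.52]))
```

View pics/crop8.png

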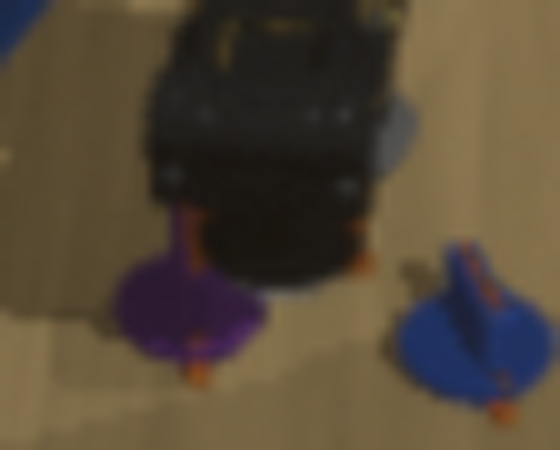

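Emit:
{"op": "servo_tool", "data": {
  "plan": [
    {"xyz":[0.1,-3,-1],"twist":[0,0,0],"jaw":1},
    {"xyz":[0.2,-7,-2],"twist":[0,0,0],"jaw":1},
    {"xyz":[0.3,-11,-2],"twist":[0,0,0],"jaw":1},
    {"xyz":[0.4,-15,-2],"twist":[0,0,0],"jaw":1},
    {"xyz":[0.5,-19,-2],"twist":[0,0,0],"jaw":1},
    {"xyz":[0.6,-23,-2],"twist":[0,0,-0.2],"jaw":1},
    {"xyz":[0.8,-27,-2],"twist":[0,0,-0.4],"jaw":1},
    {"xyz":[0.9,-31,-2],"twist":[0,0,-0.5],"jaw":1},
    {"xyz":[1.0,-35,-2],"twist":[0,0,-0.5],"jaw":1},
    {"xyz":[1.1,-38,-1],"twist":[0,0,-0.5],"jaw":1}
  ]
}}

```text
time_s: 11.7
tool_pos: [0.5544, -0.1459, 0.3329]
tool_rot: [-179.9, -0.1, 177.1]
force: [0.3, -0.7, -1.2]
grip_width: 0.0136
grasp_force: 50.0
```

Emit:
{"op": "servo_tool", "data": {
  "plan": [
    {"xyz":[0,-1.0,1],"twist":[0,0,0],"jaw":1},
    {"xyz":[0,-1.0,1.5],"twist":[0,0,0],"jaw":1},
    {"xyz":[0,-1.0,1.5],"twist":[0,0,0],"jaw":1},
    {"xyz":[0,-1.0,1.5],"twist":[0,0,0],"jaw":1},
    {"xyz":[0,-1.0,1.5],"twist":[0,0,0],"jaw":1}
  ]
}}

```text
time_s: 12.12
tool_pos: [0.5553, -0.1498, 0.3173]
tool_rot: [180.0, -0.2, 177.4]
force: [0.5, 0.0, -0.7]
grip_width: 0.0136
grasp_force: 50.0
```

```bash
python3 - <<'E'
from h import *
b=cam('side')
o=env.get_obs();p=o['tool_pos'];print(o['time_s'],p,o['tool_rot'],o['qpos'],o['grip_width'])
z=p[2]-.204
print('flange c',proj(b,p*[1,1,0]+[0,0,z+.015]),'lug z',proj(b,p*[1,1,0]+[0,0,z+.003]),'mouth',proj(b,(.5573,-.1525,.075)))
print(goto(.5543,-.1525,.12,177.3))
save(b[0][140:200,240:300],'crop9.png',10)
E
```

```text
12.1667 [ 0.55529342 -0.14997019  0.31761046] [179.96225967  -0.18965722 177.44829599] [-22.25678341  15.04561275  40.36847005 101.588277   -10.4827578
  67.37789222 108.68046957] 0.013664543204726891
flange c [269.97411485 166.63416307] lug z [269.91441646 168.99440601] mouth [269.27782248 176.72603294]
(array([ 0.08, -0.26,  3.36]), array([ 0.04, -0.19,  0.15]))
```

View pics/crop9.png

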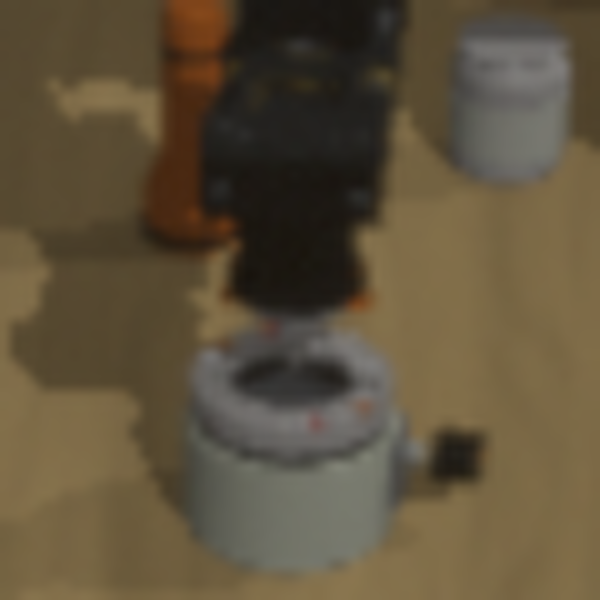

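The held lid's mid is at about crop px 298, against the bore at about 293, so it needs to go roughly 1 mm toward +x. Aligning just above the mouth.

Emit:
{"op": "servo_tool", "data": {
  "plan": [
    {"xyz":[-0.1,-0.25,1],"twist":[0,0,0.1],"jaw":1},
    {"xyz":[-0.1,-0.25,2],"twist":[0,0.2,0.1],"jaw":1},
    {"xyz":[-0.1,-0.25,2.8],"twist":[0,0.2,0.1],"jaw":1},
    {"xyz":[-0.1,-0.25,2.8],"twist":[0,0.2,0.1],"jaw":1},
    {"xyz":[-0.1,-0.25,2.8],"twist":[0,0.2,0.1],"jaw":1},
    {"xyz":[-0.1,-0.25,2.8],"twist":[0,0.2,0.1],"jaw":1},
    {"xyz":[-0.1,-0.25,2.8],"twist":[0,0.2,0.1],"jaw":1}
  ]
}}

```text
time_s: 12.75
tool_pos: [0.5556, -0.1545, 0.2898]
tool_rot: [-180.0, -0.4, 177.2]
force: [0.1, -0.4, -1.8]
grip_width: 0.0135
grasp_force: 50.0
```

```bash
python3 - <<'E'
from h import *
o=env.get_obs();p=o['tool_pos'];print(o['time_s'],p,o['tool_rot'],o['force'],o['wrist_torque'])
print(goto(.556,-.1525,.103,177.3))
E
```

```text
12.75 [ 0.55563444 -0.15452786  0.28982959] [-179.99834884   -0.36362636  177.1649483 ] [ 0.05027745 -0.44050876 -1.78016901] [-0.00103659  0.01704188 -0.01658642]
(array([-0.04,  0.2 ,  2.28]), array([-0.  , -0.36, -0.14]))
```

Emit:
{"op": "servo_tool", "data": {
  "plan": [
    {"xyz":[-0.05,0.2,0.4],"twist":[0,-0.3,-0.1],"jaw":1},
    {"xyz":[-0.05,0.2,0.7],"twist":[0,-0.3,-0.1],"jaw":1},
    {"xyz":[-0.05,0.2,0.7],"twist":[0,-0.3,-0.1],"jaw":1},
    {"xyz":[-0.05,0.2,0.7],"twist":[0,-0.3,-0.1],"jaw":1},
    {"xyz":[-0.05,0.2,1.0],"twist":[0,-0.3,-0.1],"jaw":1},
    {"xyz":[-0.05,0.2,1.2],"twist":[0,-0.3,-0.1],"jaw":1},
    {"xyz":[-0.05,0.2,1.4],"twist":[0,-0.3,-0.1],"jaw":1},
    {"xyz":[-0.05,0.2,1.4],"twist":[0,-0.3,-0.1],"jaw":1},
    {"xyz":[-0.05,0.2,1.4],"twist":[0,-0.3,-0.1],"jaw":1}
  ]
}}

```text
time_s: 13.5
tool_pos: [0.5559, -0.1525, 0.2753]
tool_rot: [180.0, -0.1, 177.3]
force: [-0.2, 0.3, -1.2]
grip_width: 0.014
grasp_force: 50.0
```

```bash
python3 - <<'E'
from h import *
o=env.get_obs();p=o['tool_pos'];print(o['time_s'],p,o['tool_rot'],o['force'],o['wrist_torque'])
print(goto(.556,-.1525,.103,177.3))
E
```

```text
13.5 [ 0.5558957  -0.15246288  0.27531051] [ 1.79999340e+02 -1.19284153e-01  1.77267328e+02] [-0.17599271  0.30462852 -1.2048418 ] [ 0.0742363  -0.0100959  -0.00148185]
(array([-0.01, -0.  ,  0.83]), array([ 0.  , -0.12, -0.03]))
```

No contact with the lugs already entering. Continuing down.

Emit:
{"op": "servo_tool", "data": {
  "plan": [
    {"xyz":[0,0,0.2],"twist":[0,0,0],"jaw":1},
    {"xyz":[0,0,0.4],"twist":[0,0,0],"jaw":1},
    {"xyz":[0,0,0.6],"twist":[0,0,0],"jaw":1},
    {"xyz":[0,0,0.8],"twist":[0,0,0],"jaw":1},
    {"xyz":[0,0,0.95],"twist":[0,0,0],"jaw":1},
    {"xyz":[0,0,1.05],"twist":[0,0,0],"jaw":1},
    {"xyz":[0,0,1.05],"twist":[0,0,0],"jaw":1},
    {"xyz":[0,0,1.05],"twist":[0,0,0],"jaw":1}
  ]
}}

```text
time_s: 14.17
tool_pos: [0.5559, -0.1525, 0.2654]
tool_rot: [180.0, -0.1, 177.3]
force: [-2.1, 1.4, 4.4]
grip_width: 0.0135
grasp_force: 50.0
```

```bash
python3 - <<'E'
from h import *
o=env.get_obs();p=o['tool_pos'];print(o['time_s'],p,o['tool_rot'],o['force'],o['wrist_torque'])
E
```

```text
14.1667 [ 0.55592796 -0.15248811  0.2654282 ] [ 1.79976617e+02 -1.07416923e-01  1.77267644e+02] [-2.11842531  1.38867558  4.37534738] [ 0.1972392   0.53844416 -0.00670554]
```

Fully seated (TCP 0.2654 against 0.2655 expected). Twisting clockwise to about 32° first.

Emit:
{"op": "servo_tool", "data": {
  "plan": [
    {"xyz":[0,0.01,-0.02],"twist":[0,0,3],"jaw":1},
    {"xyz":[0,0.02,-0.02],"twist":[0,0,6],"jaw":1},
    {"xyz":[0,0.03,-0.02],"twist":[0,0,9],"jaw":1},
    {"xyz":[0,0.03,-0.02],"twist":[0,0,12],"jaw":1},
    {"xyz":[0,0.04,-0.02],"twist":[0,0,15],"jaw":1},
    {"xyz":[0,0.04,-0.02],"twist":[0,0,15],"jaw":1},
    {"xyz":[0,0.04,-0.02],"twist":[0,0,15],"jaw":1}
  ]
}}

```text
time_s: 14.75
tool_pos: [0.5562, -0.1522, 0.2655]
tool_rot: [-180.0, -0.0, 162.4]
force: [-0.4, -0.4, 1.6]
grip_width: 0.0138
grasp_force: 50.0
```

```bash
python3 - <<'E'
from h import *
o=env.get_obs();p=o['tool_pos'];print(o['time_s'],p,o['tool_rot'],o['force'],o['wrist_torque'],o['qpos'])
E
```

```text
14.75 [ 0.55621444 -0.15224727  0.26548735] [-1.79962180e+02 -3.19651726e-02  1.62351599e+02] [-0.36763878 -0.38431808  1.55166038] [-0.13177135  0.10915185  0.02269808] [-22.93002561  19.18749796  42.10017462 104.39582719 -14.417997
  61.9274524   96.80393731]
```

Emit:
{"op": "servo_tool", "data": {
  "plan": [
    {"xyz":[0,0.01,0.02],"twist":[0,0,3],"jaw":1},
    {"xyz":[0,0.02,0.02],"twist":[0,0,6],"jaw":1},
    {"xyz":[0,0.03,0.02],"twist":[0,0,9],"jaw":1},
    {"xyz":[0,0.03,0.02],"twist":[0,0,12],"jaw":1},
    {"xyz":[0,0.04,0.02],"twist":[0,0,15],"jaw":1},
    {"xyz":[0,0.05,0.02],"twist":[0,0,17.5],"jaw":1},
    {"xyz":[0,0.05,0.02],"twist":[0,0,19],"jaw":1},
    {"xyz":[0,0.05,0.02],"twist":[0,0,20],"jaw":1},
    {"xyz":[0,0.05,0.02],"twist":[0,0,20],"jaw":1},
    {"xyz":[0,0.05,0.02],"twist":[0,0,20],"jaw":1}
  ]
}}

```text
time_s: 15.58
tool_pos: [0.5565, -0.1517, 0.2655]
tool_rot: [-180.0, -0.0, 142.3]
force: [0.7, -0.6, 4.8]
grip_width: 0.0136
grasp_force: 50.0
```

```bash
python3 - <<'E'
from h import *
o=env.get_obs();p=o['tool_pos'];print(o['time_s'],p,o['tool_rot'],o['force'],o['wrist_torque'],o['grip_width'],o['grasp_force'])
b=cam('side');save(b[0][140:200,240:300],'crop10.png',10)
E
```

```text
15.5833 [ 0.55647269 -0.15169799  0.26548019] [-1.79979860e+02 -1.44138857e-02  1.42328269e+02] [ 0.68100368 -0.61431351  4.80884919] [-0.07814639 -0.00502232  0.08858329] 0.013636813430605632 49.97911253012717
```

View pics/crop10.png

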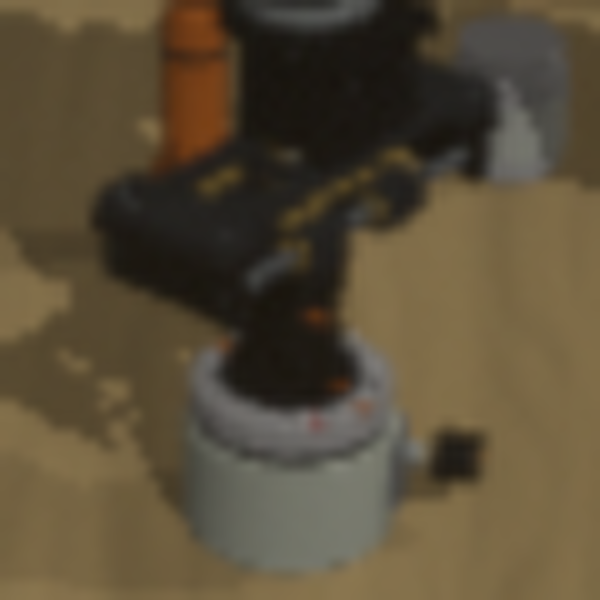

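The lid is flush in the collar. Its orange index (338,385) points at the orange mark (363,407), well short of red (317,423). Torque is 0.09 N m, as expected at the mark. Handing in.

```bash
python3 -c "
from cell import env
print(env.sign_off())"
```

```text
the job is handed in; nothing more can be done
None
```

The chute knob was pulled fully out and pushed home. The lid is seated, twisted 35° clockwise to the orange mark and still gripped there; I handed the job in at 15.6 s, and the judge returned no verdict.

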